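# Slide the roll pack between the crates to the bench end

## Robot

A 7-joint arm with a two-finger parallel gripper is mounted at the origin on the work surface. World frame = base frame: x ahead of the robot, y to its left, z up, the work surface at z = 0. Lengths are in m, angles in rad, forces in N, time in s.
With the tool pointing down it reaches from about 0.4 to 0.925 m from the base axis. Payload 4.1 kg.
Tool frame: the origin (TCP) lies at the very end of the fingers, on their centre line; the grasp point (between the pads) lies 19 mm behind it; z points along the fingers, y is the line along which they close (so a half turn about z gives the same grasp; the last joint's range is limited). The gripper opens to 85 mm and grips with 20 to 120 N. Pads are 22 mm wide; open, the fingers measure 114 mm over their backs; the gripper's body (76 mm by 85 mm) begins 54 mm behind the grasp point. The pads swing forward as they close: fully open they stand 13 mm farther back than shut.
Start: joints at [1.069, 0.398, 0.045, 1.537, -0.019, 1.207, -0.051], TCP at [0.255, -0.598, 0.2] pointing down, gripper open.
Joint ranges: [-2.82, 2.82], [-0.49, 2.23], [-1.37, 1.46], [0, 2.46], [-1.36, 4.5], [0.23, 2], [-2.94, 2.94]. Speed limits (rad/s): [2.57, 2.57, 3.14, 3.14, 3.14, 3.14, 3.14].

## Interface

Orientations are given as a unit quaternion [w, x, y, z].
In Python, from rig import read_state, snapshot, job_done, boxes_of, outline_of, landmark_of gives the robot as it stands.
- The arm moves only by the tool send_rows, never from a script. Its argument "targets" is a list of rows, each a list of 3 entries, a list of its own where there are three numbers: the finger opening in mm, from 0 to 85.4, then the shift along the tool's x, y, z in mm, then the turn about the tool's z in rad. A call has 1 to 12 rows; each row shifts and turns the commanded pose from where the row before left it, along the tool's axes as they then stand; what a row does not reach is not made up. A row lasts 1/10 s, in which the tool goes at most 50 mm and 8.59 degrees, less where a joint would pass 70% of its speed; a pose out of reach is approached as far as the arm can. A call with a gripper value outside its range is refused whole. The fingers move at their own pace and stop on an object; "newtons" is the grip in N (left out, the last holds). Time passes only in rows, so rows that do not move let the fingers close. It gives the time, the measured TCP pose, the force, the opening and the grip force at its end, in the units of the state.
- read_state(): the state, without advancing time (a new reading comes with each control period).
- snapshot(name): name is "side" or "top"; returns a dict with "frame" (480x640x3 uint8, red, green, blue), "camera_matrix" (3x3 intrinsics, pixels), "R" (3x3) and "t" (3): a world point X has camera coordinates R X + t. Camera axes: x right, y down, z forward; pixel columns grow to the right and rows downward; lengths in m; the calibration is good to about 2 mm. A picture is of the moment at which its call begins. There is no depth.
- job_done(): hands the job in; it is judged then, once.
Trained networks look in the newest picture that a camera, given by its name, has taken for a name from the list of things; names that differ only in an ending like _2 or _b are one class to them, and where a whole thing is asked for, a point or a joint stands for the part that bears it (a point fixed in the world has none). Each returns a list of dicts, best first, with "conf" (0 to 1); they miss things now and then, are a little off and sometimes report something else, mostly with a low value. They report only what shows in the picture. A call takes as long as a camera call. They do not tell look-alikes from the thing itself.
- boxes_of(target, camera): "at" ([x, y, z] in m, in the coordinates of the camera as it stood for that picture, good to about 4 mm: the middle of the surface that is visible of it).
- outline_of(target, camera): "region" (480x640 bool, what is visible of it).
- landmark_of(target, camera): "at" ([x, y, z] in m, in the coordinates of the camera as it stood for that picture, good to about 4 mm: a listed point, or the origin of a listed thing).
The state is a dict: "t": time; "q": joint angles; "joint_velocities": joint speeds; "joint_torque": joint torques, N m; "ee_pos": TCP position; "orientation": TCP orientation; "wrist_force": force on the tool from outside, world axes, zero at the start; "ft_torque": the same for the moment, N m; "width": finger opening in m; "gripper_force": force on a finger pad.
Only numpy, scipy, OpenCV 4.12 (cv2) and the standard library are available. Lean on these libraries where they do the work, as an engineer would, in place of code of your own. Each camera call takes 0.05 s, during which the arm holds its last target. There are 200 camera calls.

## Task

Slide the clear clamshell pack of rolls along the bench, through the narrow gap between the two black crates, until it stands square up against the steel upstand at the end of the bench on the robot's right. Its lid is not locked, so only push it with the fingers: do not lift or tip it. Leave the jars and tins where they stand.

Things in the scene. Friction and masses are not known exactly. Their poses are not given: they have to be found in the camera images.
- pack: Clear-lidded clamshell pack of bread rolls with a black base and a blank yellow label on its lid, loose on the bench, about 0.2 to 0.45 kg. A block 130 mm along its own x, 160 mm along its own y and 70 mm high with straight upright sides and vertical corners rounded to 15 mm. Origin at the centre of its underside, z up. It starts on the +y (left) side of the crates, turned up to 0.5 rad either way from having its y axis along world y; the 160 mm length goes along the gap.
- near_face (a point): Middle of the face of the near crate that forms the robot's side of the gap, 30 mm above the bench; its x axis points squarely out of the face, across the gap. The near crate is a black stacking crate loaded with yellow-topped tins, 300 mm along that x axis, 200 mm along the gap (100 mm to each side of this point) and 75 mm high, corners rounded to 12 mm, nothing in it above its rim. It is heavy and does not move, and is turned within 0.1 rad of world x.
- far_face (a point): Middle of the face of the far crate that forms the other side of the gap, 30 mm above the bench; its axes are parallel to those of near_face. The far crate is the same kind of crate, stands level with and parallel to the near one, beyond the gap from the robot, and does not move. The gap between the two crates is 138 to 142 mm wide and 200 mm long.
- gap (a point): Middle of the gap between the crates (within 2 mm), 30 mm above the bench; its x axis points across the gap to the far crate, its y axis along the gap towards the side where the pack starts. The pack goes through in its -y direction.
- stop (a point): A point on the inner face of the steel upstand, 30 mm above the bench. The upstand is a fixed straight 80 mm high wall along world x over the whole depth of the bench at its -y end (the robot's right); its inner face looks to +y.
- jar_entry_near: Glass jar with a red cap, 66 mm diameter, 105 mm high, loose, standing on the pack's starting side of the crates, nearer the robot than the pack. Leave alone. Origin at the centre of its underside.
- tin_entry_far: Tin with a red label, 70 mm diameter, 85 mm high, loose, standing on the starting side beyond the pack. Leave alone. Origin at the centre of its underside.
- jar_exit_near: Amber jar with a yellow cap, 66 mm diameter, 105 mm high, loose, standing between the near crate and the upstand, to the robot's side of the pack's way. Leave alone. Origin at the centre of its underside.
- tin_exit_far: Tin with a yellow label, 70 mm diameter, 85 mm high, loose, standing between the far crate and the upstand, to the far side of the pack's way. Leave alone. Origin at the centre of its underside.
There are look-alikes about, which are no part of the job. Leave any blue or turquoise look-alike of the pack alone.

How it is judged:
By the outcome, as a careful person would: the job done as asked, in the order asked, and still so for the second after the job is handed in, with the robot touching nothing.
It also fails if it takes over 72 s, if anything falls off the work surface, if the arm or the gripper's body presses on something with over 40 N, if the wrist force passes 120 N, or if a joint passes its speed limit or range.

## Working session

There is one attempt and no reset: what is moved stays moved. The work goes in short steps, Python scripts to look and compute and a tool call to move; the robot and the scene stay as the last step left them, time stands still between calls to the robot, and variables do not carry over. Pictures are saved under pics/ and viewed, at most 10 in all, crops included, and the job is handed in when it is done.

Besides the shell and the picture viewer there is one more tool, called as name(argument=value, ...) on one line, values as JSON. send_rows: Moves the arm, as the interface text tells. Its arguments: {"type":"object","properties":{"targets":{"type":"array"},"newtons":{"type":"number"}},"required":["targets"]}

```bash
mkdir -p pics; cat > h.py <<'E'
import numpy as np, cv2
from rig import *
def W(s,p): return s["R"].T@(np.array(p)-s["t"])
def pix(s,X):
    c=s["R"]@np.array(X)+s["t"]; u=s["camera_matrix"]@c; return u[:2]/u[2]
def save(s,n,crop=None):
    f=s["frame"][:,:,::-1]
    if crop: r0,r1,c0,c1=crop; f=cv2.resize(f[r0:r1,c0:c1],None,fx=3,fy=3)
    cv2.imwrite("pics/"+n+".png",f)
E
python3 - <<'E'
from h import *
for n in ["side","top"]:
    s=snapshot(n); save(s,n+"0"); print(n,"cam at",-s["R"].T@s["t"])
    for k in ["pack","near_face","far_face","gap","stop","jar_entry_near","tin_entry_far","jar_exit_near","tin_exit_far"]:
        for d in landmark_of(k,n): 
            X=W(s,d["at"]); print(k,round(d["conf"],2),X.round(3),pix(s,X).round(0))
s=read_state();print(s["t"],s["ee_pos"],s["orientation"])
E
```

```text
side cam at [0.41380756 1.72842578 0.98417417]
pack 0.87 [ 0.341  0.477 -0.001] [392. 319.]
pack 0.82 [0.609 0.491 0.001] [292. 319.]
pack 0.74 [0.518 0.268 0.001] [330. 273.]
near_face 0.94 [ 0.471 -0.091  0.033] [350. 209.]
far_face 0.8 [ 0.605 -0.097  0.029] [312. 208.]
far_face 0.74 [ 0.749  0.19  -0.002] [259. 259.]
stop 0.72 [ 0.469 -0.093  0.03 ] [351. 209.]
stop 0.69 [ 0.546 -0.401  0.034] [333. 172.]
jar_entry_near 0.93 [0.31  0.275 0.004] [400. 275.]
tin_entry_far 0.92 [0.749 0.189 0.004] [259. 257.]
jar_exit_near 0.63 [ 0.347 -0.295  0.002] [384. 192.]
tin_exit_far 0.54 [ 0.715 -0.341  0.004] [290. 185.]
top cam at [0.32418422 0.14016878 1.0861205 ]
pack 0.94 [ 0.603  0.491 -0.001] [185. 219.]
pack 0.88 [0.449 0.696 0.001] [ 99. 280.]
pack 0.75 [ 0.342  0.474 -0.002] [187. 323.]
pack 0.73 [ 0.516  0.271 -0.001] [270. 252.]
pack 0.45 [ 0.603 -0.098  0.035] [418. 213.]
near_face 0.75 [ 0.47  -0.09   0.031] [417. 266.]
far_face 0.83 [ 0.605 -0.095  0.033] [416. 213.]
stop 0.83 [ 0.545 -0.403  0.034] [543. 235.]
jar_entry_near 0.6 [ 0.305  0.273 -0.001] [269. 338.]
jar_entry_near 0.25 [ 0.545 -0.402  0.033] [542. 235.]
tin_entry_far 0.71 [0.746 0.184 0.003] [304. 165.]
tin_entry_far 0.28 [ 0.548 -0.405  0.032] [543. 234.]
jar_exit_near 0.97 [ 0.348 -0.297 -0.   ] [502. 317.]
tin_exit_far 0.68 [ 0.712 -0.339  0.001] [505. 175.]
1.0 [ 0.25486418 -0.59800502  0.1995792 ] [8.63266258e-05 9.79775251e-01 2.00101100e-01 1.09993398e-05]
```

View pics/top0.png

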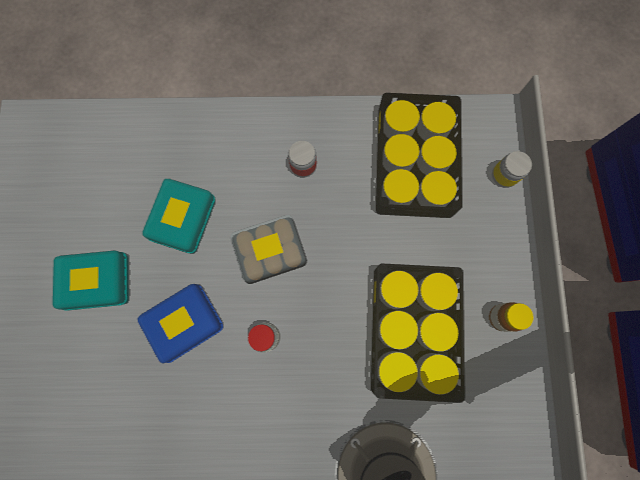

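View pics/side0.png

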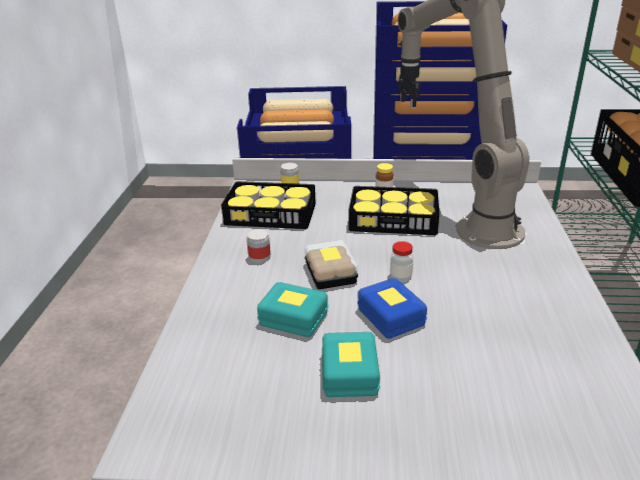

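The only clear pack is at top (269,250). The look-alikes are teal at (178,216) and (91,280) and blue at (180,322). Next I'll fit poses by outline and take the close crop.

```bash
cat >> h.py <<'E'
from scipy.optimize import minimize
def pts(x,y,yaw,L,Wd,H,r):
    a=np.linspace(0,2*np.pi,40,endpoint=False)
    P=np.array([[np.sign(np.cos(t))*(L/2-r)+r*np.cos(t),np.sign(np.sin(t))*(Wd/2-r)+r*np.sin(t)] for t in a+.01])
    c,s=np.cos(yaw),np.sin(yaw); P=P@np.array([[c,s],[-s,c]])+[x,y]
    return np.vstack([np.c_[P,0*a],np.c_[P,0*a+H]])
def fit(views,p0,dims,roi=None):
    """views: list of (snapshot, mask); hull of the rounded block fitted by IoU"""
    def cost(p):
        c=0
        for s,m in views:
            C=pts(*p,*dims)@s["R"].T+s["t"]; u=C@s["camera_matrix"].T; u=(u[:,:2]/u[:,2:])
            hull=cv2.convexHull(u.astype(np.float32))[:,0]
            k=np.zeros((1920,2560),np.uint8); cv2.fillConvexPoly(k,np.round((hull*4+1.5)*16).astype(np.int32),1,shift=4)
            M=cv2.resize(m.astype(np.uint8),(2560,1920),interpolation=cv2.INTER_LINEAR)
            c+=1-(k&M).sum()/max(1,(k|M).sum())
        return c/len(views)
    best=None
    for dy in (-.3,0,.3):
        q=np.array(p0)+[0,0,dy]
        r=minimize(cost,q,method="Nelder-Mead",options=dict(initial_simplex=[q,q+[.01,0,0],q+[0,.01,0],q+[0,0,.12]],maxiter=70,xatol=3e-4,fatol=3e-4))
        if best is None or r.fun<best.fun: best=r
    return best.x,best.fun
def mask(name,cam,s,X):
    c=pix(s,X); L=[d for d in outline_of(name,cam) if d["region"].any()]
    return min(L,key=lambda d:np.hypot(*(np.argwhere(d["region"]).mean(0)[::-1]-c)))["region"]
PD=(.13,.16,.07,.015)
def pack(x,y,yaw=0,cams=("top","side"),crop=None):
    v=[]
    for n in cams:
        s=snapshot(n); m=mask("pack",n,s,(x,y,.035)); v.append((s,m))
        print(n,"mask",m.sum(), np.argwhere(m).mean(0)[::-1].round())
    for w in v: print(" single",[np.round(z,4) for z in fit([w],(x,y,yaw),PD)])
    r=fit(v,(x,y,yaw),PD); print("pack",np.round(r[0],4),round(r[1],3)); return r[0],v
E
python3 - <<'E'
from h import *
p,v=pack(.517,.27); save(v[0][0],"crop1",(190,310,170,330))
CD=(.3,.2,.075,.012)
for nm,x in (("near_face",.32),("far_face",.755)):
    w=[]
    for n in ("top","side"):
        s=snapshot(n); m=mask(nm,n,s,(x,-.095,.04)); w.append((s,m)); print(nm,n,m.sum(),np.argwhere(m).mean(0)[::-1].round(),[np.round(z,4) for z in fit([w[-1]],(x,-.095,0),CD)])
    print(nm,fit(w,(x,-.095,0),CD))
for i in range(4):
    for n in ("top","side"):
        s=snapshot(n)
        for k in ("near_face","far_face","gap","stop"):
            for d in landmark_of(k,n)[:1]: print(k,n,W(s,d["at"]).round(4))
E
```

```text
top mask 3548 [268. 249.]
side mask 2002 [330. 264.]
 single [array([0.5175, 0.2693, 0.3153]), np.float64(0.0946)]
 single [array([0.5205, 0.2587, 0.2683]), np.float64(0.1287)]
pack [0.5193 0.2692 0.2778] 0.118Traceback (most recent call last):
  File "<stdin>", line 7, in <module>
  File "h.py", line 35, in mask
    return min(L,key=lambda d:np.hypot(*(np.argwhere(d["region"]).mean(0)[::-1]-c)))["region"]
           ~~~^^^^^^^^^^^^^^^^^^^^^^^^^^^^^^^^^^^^^^^^^^^^^^^^^^^^^^^^^^^^^^^^^^^^^^
ValueError: min() iterable argument is empty
```

View pics/crop1.png

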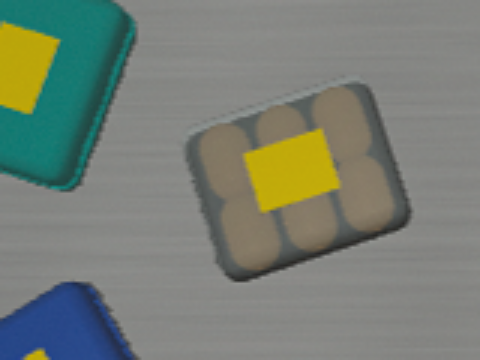

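```bash
python3 - <<'E'
from h import *
CD=(.3,.2,.075,.012)
s=snapshot("top"); f=s["frame"].astype(int)
yel=(f[:,:,0]>120)&(f[:,:,2]<60); dark=(f.max(2)<62)
for nm,x,(r0,r1) in (("far",.755,(80,240)),("near",.32,(240,410))):
    m=np.zeros((480,640),np.uint8); m[r0:r1,365:472]=(yel|dark)[r0:r1,365:472]
    m=cv2.morphologyEx(m,cv2.MORPH_OPEN,np.ones((3,3)))
    n,l,st,_=cv2.connectedComponentsWithStats(m); m=(l==1+st[1:,4].argmax()).astype(np.uint8)
    h=cv2.convexHull(np.argwhere(m)[:,::-1].astype(np.int32)); k=np.zeros_like(m); cv2.fillConvexPoly(k,h,1)
    r=fit([(s,k>0)],(x,-.095,0),CD); x_=r[0]; sg=1 if nm=="near" else -1
    print(nm,np.round(x_,4),round(r[1],3),"face",(x_[:2]+sg*.15*np.array([np.cos(x_[2]),np.sin(x_[2])])).round(4),cv2.boundingRect(h))
    if nm=="near": continue
A={}
for i in range(5):
    for n in ("top","side"):
        s=snapshot(n)
        for k in ("near_face","far_face","gap","stop"):
            for d in landmark_of(k,n)[:1]: A.setdefault((k,n),[]).append(W(s,d["at"]))
for k in A: print(k,len(A[k]),np.median(A[k],0).round(4),np.std(A[k],0).round(4))
# upstand direction/pos check: pixels of world line
s=snapshot("top")
print([pix(s,(x,-.402,0)).round(1) for x in (.4,.9)])
E
```

```text
far [ 0.7547 -0.105  -0.0639] 0.013 face [ 0.6051 -0.0955] (376, 93, 86, 125)
near [ 0.3175 -0.0782 -0.0594] 0.012 face [ 0.4672 -0.0871] (371, 264, 94, 139)
('far_face', 'top') 5 [ 0.6046 -0.0971  0.0357] [0.0004 0.0009 0.0018]
('stop', 'top') 5 [ 0.5452 -0.4007  0.0327] [0.0013 0.0015 0.0011]
('near_face', 'side') 5 [ 0.4687 -0.0926  0.0299] [0.0015 0.0013 0.001 ]
('far_face', 'side') 5 [ 0.6063 -0.0976  0.0293] [0.0017 0.0007 0.0011]
('gap', 'side') 2 [ 0.5773 -0.2499  0.0295] [0.0282 0.1516 0.0007]
('stop', 'side') 5 [ 0.5488 -0.4009  0.0311] [0.0329 0.1224 0.0007]
('near_face', 'top') 4 [ 0.4684 -0.0883  0.0284] [0.0013 0.0007 0.0029]
('gap', 'top') 1 [0.5186 0.2702 0.0009] [0. 0. 0.]
[array([542., 295.]), array([521.5, 108.7])]
```

send_rows(targets=[[0, [0, 0, 0], -0.138], [0, [0, 0, 0], -0.138], [0, [0, 0, 0], -0.138], [0, [0, 0, 0], -0.138], [0, [0, 0, 0], -0.138], [0, [0, 0, 0], -0.138], [0, [0, 0, 0], -0.138], [0, [0, 0, 0], -0.14], [0, [20, 35, 0], 0], [0, [20, 35, 0], 0], [0, [20, 35, 0], 0], [0, [20, 35, 0], 0]])

```text
t: 5.1
ee_pos: [0.4007, -0.5262, 0.1997]
orientation: [0.0, 0.729, 0.685, -0.0]
wrist_force: [0.9, -0.7, 0.0]
width: -0.0002
gripper_force: 0.0
```

send_rows(targets=[[0, [40, 20, 0], 0], [0, [40, 20, 0], 0], [0, [40, 10, 0], 0], [0, [40, 10, 0], 0], [0, [40, 0, 0], 0], [0, [40, 0, 0], 0], [0, [40, 0, 0], 0], [0, [40, 0, 0], 0], [0, [40, 0, 0], 0], [0, [40, 0, 0], 0], [0, [40, 0, 0], 0], [0, [40, 0, 0], 0]])

```text
t: 6.3
ee_pos: [0.4891, -0.05, 0.1998]
orientation: [0.001, 0.729, 0.685, 0.0]
wrist_force: [1.5, 0.8, -0.5]
width: -0.0002
gripper_force: 0.0
```

send_rows(targets=[[0, [38, -12, 0], 0], [0, [38, -12, 0], 0], [0, [38, -12, 0], 0], [0, [38, -12, 0], 0], [0, [38, -12, 0], 0], [0, [38, -12, 0], 0], [0, [38, -12, 0], 0], [0, [38, -13, 0], 0], [0, [38, -13, 0], 0], [0, [0, 0, 40], 0], [0, [0, 0, 40], 0], [0, [0, 0, 40], 0]])

```text
t: 7.5
ee_pos: [0.4008, 0.2971, 0.0786]
orientation: [0.0, 0.728, 0.685, 0.001]
wrist_force: [1.0, 0.7, -0.6]
width: -0.0001
gripper_force: 0.0
```

send_rows(targets=[[0, [0, 0, 30], 0], [0, [0, 0, 15], 0], [0, [0, 0, 0], 0]])

```text
t: 7.8
ee_pos: [0.3994, 0.2957, 0.033]
orientation: [-0.0, 0.729, 0.685, -0.002]
wrist_force: [0.4, -0.9, 1.1]
width: 0.0
gripper_force: 0.0
```

```bash
python3 - <<'E'
from h import *
p,v=pack(.518,.27,.28); save(v[0][0],"top2",(180,340,160,370))
E
```

```text
top mask 3690 [179. 216.]
side mask 1986 [330. 264.]
 single [array([ 0.518,  0.27 , -0.02 ]), np.float64(1.0)]
 single [array([0.52  , 0.2588, 0.2702]), np.float64(0.1325)]
pack [0.52   0.2588 0.2702] 0.566
```

View pics/top2.png

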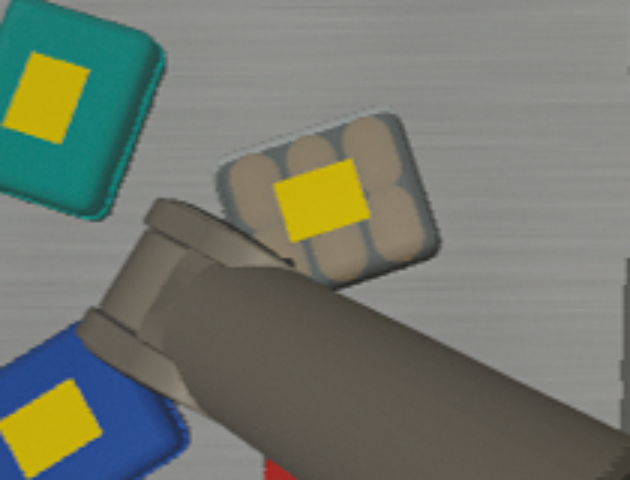

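```bash
cat >> h.py <<'E'
def ray(s,uv,z):
    d=s["R"].T@np.linalg.solve(s["camera_matrix"],[uv[0],uv[1],1]); c=-s["R"].T@s["t"]; return c+d*(z-c[2])/d[2]
def label(x,y,z=.07,cams=("top","side")):
    for n in cams:
        s=snapshot(n); f=s["frame"].astype(int)
        m=((f[:,:,0]>1.6*f[:,:,2]+40)&(f[:,:,1]>1.4*f[:,:,2]+30)&(f[:,:,0]-f[:,:,1]<70)).astype(np.uint8)
        k,l,st,ce=cv2.connectedComponentsWithStats(m); c=pix(s,(x,y,z))
        ok=[i for i in range(1,k) if st[i,4]>25]; i=min(ok,key=lambda i:np.hypot(*(ce[i]-c)))
        P=np.array([ray(s,q[::-1],z)[:2] for q in np.argwhere(l==i)])
        r=cv2.minAreaRect((P*1000).astype(np.float32)); a=np.deg2rad(r[2]); a=(a+np.pi/4)%(np.pi/2)-np.pi/4
        print(n,"label px",ce[i].round(),st[i,4],"centroid",P.mean(0).round(4),"rect",np.round(r[0],1),np.round(r[1],1),"yaw",round(a,3))
E
python3 - <<'E'
from h import *
label(.518,.27)
s=snapshot("top")
for d in landmark_of("pack","top"): print(W(s,d["at"]).round(3),d["conf"])
E
```

```text
top label px [267. 246.] 575 centroid [0.5169 0.271 ] rect [517.2 270.9] [49.8 65.2] yaw 0.317
side label px [330. 254.] 190 centroid [0.5178 0.2682] rect [518.7 267. ] [49.2 64.6] yaw 0.334
[ 0.602  0.491 -0.   ] 0.93
[ 0.516  0.27  -0.003] 0.89
[ 0.343  0.474 -0.002] 0.76
[0.448 0.698 0.004] 0.63
```

send_rows(targets=[[0, [0, 10, 0], 0], [0, [0, 10, 0], 0], [0, [0, 7, 0], 0], [0, [0, 7, 0], 0], [0, [0, 7, 0], 0], [0, [0, 7, 0], 0], [0, [0, 7, 0], 0], [0, [0, 6, 0], 0], [0, [0, 0, 0], 0]])

```text
t: 9.1
ee_pos: [0.4628, 0.2926, 0.0345]
orientation: [0.0, 0.729, 0.684, 0.0]
wrist_force: [-1.3, -0.7, -0.5]
width: 0.0004
gripper_force: 0.0
```

```bash
python3 - <<'E'
from h import *
label(.54,.27)
E
```

```text
top label px [275. 231.] 314 centroid [0.5533 0.2529] rect [545.9 257.9] [50.4 54.9] yaw 0.241
side label px [321. 252.] 185 centroid [0.5463 0.2604] rect [546.4 259.6] [48.7 63.8] yaw 0.259
```

send_rows(targets=[[0, [0, -15, 0], 0], [0, [0, -15, 0], 0], [0, [0, 0, -30], 0], [0, [0, 0, -35], 0], [0, [0, 0, -35], 0], [0, [28, 44, 0], 0], [0, [28, 44, 0], 0], [0, [29, 44, 0], 0], [0, [0, 0, 0], 0]])

```text
t: 10.1
ee_pos: [0.5653, 0.3705, 0.1328]
orientation: [-0.001, 0.729, 0.684, 0.001]
wrist_force: [-0.7, -0.5, -1.3]
width: 0.0002
gripper_force: 0.0
```

```bash
python3 - <<'E'
from h import *
label(.546,.26)
print(read_state()["ee_pos"])
s=snapshot("side"); save(s,"side3",(200,360,220,440))
print("fore-corners teal",ray(s,(292,319),0), "tip px",pix(s,read_state()["ee_pos"]))
E
```

```text
top label px [173. 216.] 362 centroid [0.5943 0.4977] rect [597.3 494.7] [48.8 52.2] yaw -0.316
side label px [321. 252.] 181 centroid [0.5466 0.2596] rect [546.4 258.9] [49.1 62.5] yaw 0.259
[0.56050375 0.36878024 0.13337943]
fore-corners teal [6.08595555e-01 4.91457273e-01 1.11022302e-16] tip px [312.34526703 253.09093624]
```

View pics/side3.png

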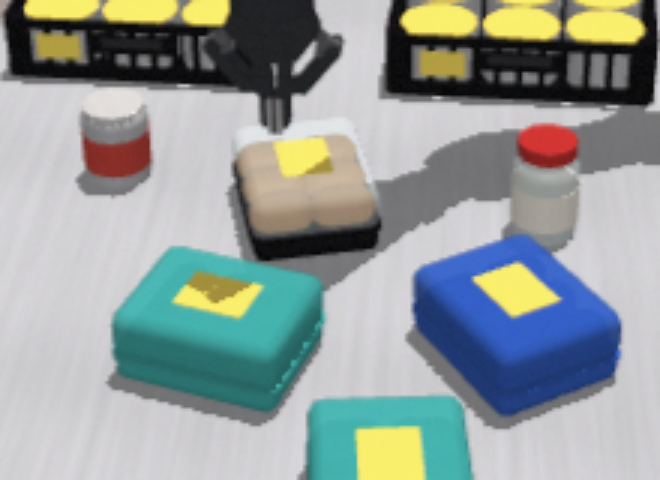

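send_rows(targets=[[0, [8, 5, 0], 0], [0, [0, 0, 35], 0], [0, [0, 0, 35], 0], [0, [0, 0, 30], 0], [0, [0, 0, 0], 0], [0, [0, 0, 0], 0]])

```text
t: 10.85
ee_pos: [0.5674, 0.3761, 0.0354]
orientation: [0.0, 0.728, 0.685, 0.0]
wrist_force: [0.2, -0.4, 0.3]
width: 0.0002
gripper_force: 0.0
```

send_rows(targets=[[0, [-10, 0, 0], 0], [0, [-8, 0, 0], 0], [0, [-7, 0, 0], 0], [0, [-7, 0, 0], 0], [0, [-7, 0, 0], 0], [0, [-7, 0, 0], 0], [0, [-7, 0, 0], 0], [0, [-7, 0, 0], 0], [0, [0, 0, 0], 0]])

```text
t: 11.75
ee_pos: [0.5655, 0.3165, 0.0364]
orientation: [0.0, 0.729, 0.685, 0.002]
wrist_force: [0.5, 2.6, 6.5]
width: -0.0001
gripper_force: 3.3
```

```bash
python3 - <<'E'
from h import *
label(.555,.23,cams=("side",)); print(read_state()["ee_pos"])
s=snapshot("top")
for d in landmark_of("pack","top"): print(W(s,d["at"]).round(3),d["conf"])
E
```

```text
side label px [330. 247.] 48 centroid [0.5216 0.2302] rect [517.2 228.4] [51.8 21.5] yaw -0.421
[0.56556103 0.31649977 0.03637241]
[ 0.45   0.699 -0.001] 0.92
[0.601 0.494 0.002] 0.9
[0.532 0.222 0.001] 0.71
[ 0.343  0.477 -0.003] 0.71
```

send_rows(targets=[[0, [15, 0, 0], 0], [0, [10, 0, -30], 0], [0, [0, 0, -40], 0], [0, [0, 0, -40], 0], [0, [0, 0, -40], 0], [0, [0, 0, 0], 0]])

```text
t: 12.5
ee_pos: [0.5678, 0.3427, 0.1903]
orientation: [0.001, 0.729, 0.685, 0.004]
wrist_force: [-0.4, -0.1, 0.2]
width: -0.0
gripper_force: 0.0
```

```bash
python3 - <<'E'
from h import *
label(.535,.222,cams=("side",)); print(read_state()["ee_pos"])
s=snapshot("side"); save(s,"side4",(180,340,220,440))
p,v=pack(.535,.222,.1,cams=("side",))
E
```

```text
side label px [325. 245.] 173 centroid [0.5362 0.2184] rect [536.9 218.2] [49.  59.4] yaw 0.057
[0.56653905 0.34130493 0.18700965]
side mask 1840 [325. 255.]
 single [array([0.538 , 0.2085, 0.1311]), np.float64(0.1045)]
pack [0.538  0.2085 0.1311] 0.105
```

View pics/side4.png

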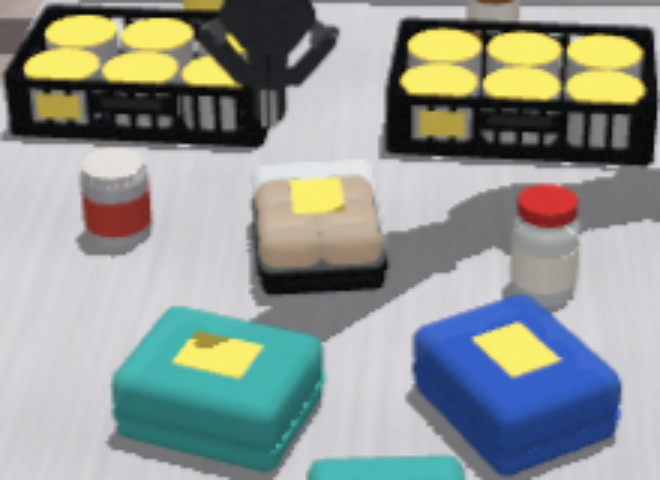

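send_rows(targets=[[0, [-26, -44, 0], 0], [0, [-26, -44, 0], 0], [0, [-26, -44, 0], 0], [0, [0, 0, 40], 0], [0, [0, 0, 40], 0], [0, [0, 0, 40], 0], [0, [0, 0, 33], 0], [0, [0, 0, 0], 0], [0, [0, 0, 0], 0]])

```text
t: 13.6
ee_pos: [0.431, 0.2721, 0.0307]
orientation: [-0.001, 0.729, 0.685, -0.001]
wrist_force: [0.3, -0.0, -0.1]
width: 0.0001
gripper_force: 0.0
```

```bash
python3 - <<'E'
from h import *
label(.537,.22); print(read_state()["ee_pos"])
E
```

```text
top label px [288. 239.] 578 centroid [0.5341 0.2218] rect [534.2 222. ] [50.8 65.4] yaw 0.137
side label px [325. 245.] 178 centroid [0.5355 0.2191] rect [535.3 218.3] [51.  60.7] yaw 0.08
[0.43290098 0.27339918 0.03272576]
```

send_rows(targets=[[0, [0, 8, 0], 0], [0, [0, 7, 0], 0], [0, [0, 7, 0], 0], [0, [0, 7, 0], 0], [0, [0, 7, 0], 0], [0, [0, 6, 0], 0], [0, [0, 6, 0], 0], [0, [0, 0, 0], 0]])

```text
t: 14.5
ee_pos: [0.4814, 0.2703, 0.0318]
orientation: [0.0, 0.729, 0.685, 0.001]
wrist_force: [-0.2, 1.2, 2.0]
width: -0.0001
gripper_force: 2.0
```

```bash
python3 - <<'E'
from h import *
label(.557,.22); print(read_state()["ee_pos"])
E
```

```text
top label px [295. 226.] 215 centroid [0.5664 0.2038] rect [561.9 211.4] [57.7 31.8] yaw -0.012
side label px [319. 244.] 167 centroid [0.5543 0.2108] rect [555.1 210. ] [48.5 65. ] yaw 0.034
[0.48137709 0.27002467 0.03181274]
```

send_rows(targets=[[0, [0, 6, 0], 0], [0, [0, 0, 0], 0], [0, [0, -20, 0], 0], [0, [0, -20, 0], 0], [0, [0, 0, -30], 0], [0, [0, 0, -40], 0], [0, [0, 0, -40], 0], [60, [30, 36, 0], 0], [60, [30, 36, 0], 0], [60, [10, 35, 0], 0], [60, [0, 0, 0], 0], [60, [0, 0, 0], 0]])

```text
t: 15.8
ee_pos: [0.5573, 0.3334, 0.14]
orientation: [0.0, 0.729, 0.684, -0.001]
wrist_force: [0.4, 0.6, -0.2]
width: 0.0599
gripper_force: 0.0
```

```bash
python3 - <<'E'
from h import *
label(.557,.21); print(read_state()["ee_pos"],read_state()["width"])
p,v=pack(.557,.21,0.03,cams=("side",))
E
```

```text
top label px [401. 185.] 947 centroid [ 0.6639 -0.0534] rect [664.1 -53.6] [85.  84.2] yaw 0.738
side label px [318. 243.] 166 centroid [0.5588 0.2093] rect [558.6 207.3] [48.5 59.3] yaw 0.033
[0.55601717 0.33400789 0.14079977] 0.05981124842401265
side mask 1808 [318. 254.]
 single [array([0.5592, 0.2003, 0.047 ]), np.float64(0.1087)]
pack [0.5592 0.2003 0.047 ] 0.109
```

send_rows(targets=[[60, [0, 8, 30], 0], [60, [0, 0, 40], 0], [60, [0, 0, 38], 0], [60, [-10, 0, 0], 0], [60, [-10, 0, 0], 0], [60, [-7, 0, 0], 0], [60, [-7, 0, 0], 0], [60, [-7, 0, 0], 0], [60, [-7, 0, 0], 0], [60, [-7, 0, 0], 0], [60, [-7, 0, 0], 0], [60, [0, 0, 0], 0]])

```text
t: 17.2
ee_pos: [0.5615, 0.2707, 0.0333]
orientation: [0.001, 0.729, 0.684, -0.001]
wrist_force: [0.3, -0.6, -1.0]
width: 0.0598
gripper_force: 0.0
```

```bash
python3 - <<'E'
from h import *
label(.555,.18); print(read_state()["ee_pos"],read_state()["width"])
p,v=pack(.557,.18,0.0,cams=("side",)); s=snapshot("top"); save(s,"top5",(120,300,220,430))
for d in landmark_of("pack","top"): print(W(s,d["at"]).round(3),d["conf"])
E
```

```text
top label px [401. 185.] 947 centroid [ 0.6639 -0.0534] rect [664.1 -53.6] [85.  84.2] yaw 0.738
side label px [317. 243.] 149 centroid [0.5614 0.2101] rect [561.1 207.3] [43.4 59.3] yaw 0.034
[0.5613485  0.27258062 0.0334752 ] 0.05954957727826922
side mask 1532 [319. 256.]
 single [array([0.5581, 0.2   , 0.0233]), np.float64(0.2585)]
pack [0.5581 0.2    0.0233] 0.258
[0.557 0.211 0.001] 0.86
[0.603 0.492 0.001] 0.86
[0.343 0.476 0.   ] 0.7
[0.447 0.699 0.002] 0.57
```

View pics/top5.png

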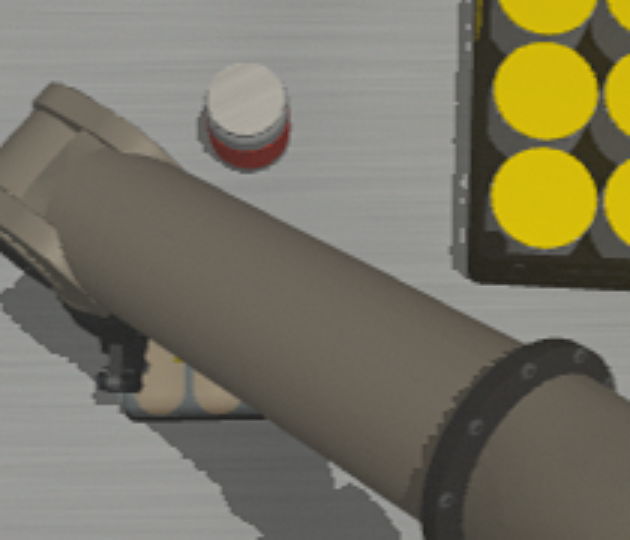

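```bash
python3 - <<'E'
from h import *
s=snapshot("side"); st=read_state(); print(st["ee_pos"],st["wrist_force"],st["q"],pix(s,st["ee_pos"]))
save(s,"side6",(180,320,240,410))
E
```

```text
[0.56112886 0.27318914 0.03344399] [-0.19482425  0.49409821  0.59371781] [-0.02559498  0.60081159 -0.67719956  1.74142962  0.44717219  0.95891376
 -0.94117306] [315.80052288 264.78573871]
```

View pics/side6.png

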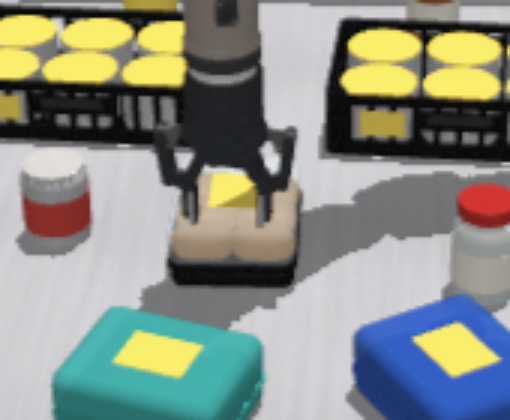

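```bash
python3 - <<'E'
from h import *
s=snapshot("side")
for uv in ((304.5,253),(327.7,254.5)):
    print([(z,ray(s,uv,z).round(3)) for z in (.03,.045,.06,.075)])
E
```

```text
[(0.03, array([0.602, 0.203, 0.03 ])), (0.045, array([0.599, 0.227, 0.045])), (0.06, array([0.596, 0.251, 0.06 ])), (0.075, array([0.593, 0.275, 0.075]))]
[(0.03, array([0.53 , 0.209, 0.03 ])), (0.045, array([0.528, 0.233, 0.045])), (0.06, array([0.526, 0.257, 0.06 ])), (0.075, array([0.524, 0.28 , 0.075]))]
```

send_rows(targets=[[60, [0, 0, -20], 0], [60, [15, 0, -20], 0], [60, [20, 0, 0], 0], [60, [20, 0, 0], 0], [60, [10, 0, 0], 0], [60, [0, 0, 0], 0]])

```text
t: 18.2
ee_pos: [0.5644, 0.3395, 0.0734]
orientation: [-0.001, 0.728, 0.686, 0.0]
wrist_force: [-0.8, -0.6, 0.4]
width: 0.0602
gripper_force: 0.0
```

```bash
python3 - <<'E'
from h import *
label(.557,.21,cams=("side",)); print(read_state()["ee_pos"])
p,v=pack(.557,.21,0.03,cams=("side",))
E
```

```text
side label px [316. 243.] 121 centroid [0.5655 0.2104] rect [564.4 207.5] [36.7 59.3] yaw 0.034
[0.56482208 0.3377067  0.0731225 ]
side mask 1493 [318. 257.]
 single [array([0.5594, 0.2046, 0.0362]), np.float64(0.273)]
pack [0.5594 0.2046 0.0362] 0.273
```

```bash
python3 - <<'E'
from h import *
s=snapshot("side"); st=read_state(); p=np.array(st["ee_pos"]); print(p)
s["frame"]=s["frame"].copy()
for du in (-.037,.037):
    for dz in (0,.013):
        u=pix(s,p+[du,.011,dz]).round().astype(int); print(u); s["frame"][u[1],u[0]]=[255,0,0]
save(s,"side7",(180,320,240,410))
E
```

```text
[0.56559775 0.33578724 0.07304279]
[325 267]
[325 264]
[299 267]
[299 263]
```

View pics/side7.png

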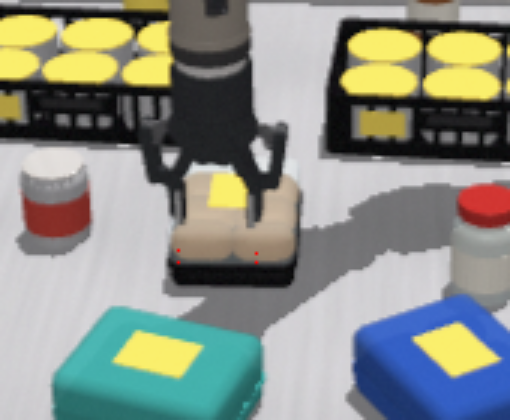

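send_rows(targets=[[60, [0, -3, 20], 0], [60, [0, 0, 20], 0], [60, [0, 0, 10], 0], [60, [0, 0, 5], 0], [60, [0, 0, 5], 0], [60, [0, 0, 0], 0]])

```text
t: 19.0
ee_pos: [0.5624, 0.3375, 0.0134]
orientation: [0.0, 0.729, 0.685, -0.0]
wrist_force: [0.0, -0.3, -0.1]
width: 0.0603
gripper_force: 0.0
```

send_rows(targets=[[60, [0, 0, 4], 0], [60, [0, 0, 4], 0], [60, [0, 0, 0], 0]])

```text
t: 19.3
ee_pos: [0.5621, 0.3374, 0.0051]
orientation: [0.0, 0.729, 0.685, -0.0]
wrist_force: [-0.5, -0.1, 0.1]
width: 0.06
gripper_force: 0.0
```

send_rows(targets=[[60, [-8, 3, 0], 0], [60, [-8, 0, 0], 0], [60, [-8, 0, 0], 0], [60, [-7, 0, 0], 0], [60, [-7, 0, 0], 0], [60, [-7, 0, 0], 0], [60, [-7, 0, 0], 0], [60, [-7, 0, 0], 0], [60, [-7, 0, 0], 0], [60, [0, 0, 0], 0]])

```text
t: 20.3
ee_pos: [0.5613, 0.2698, 0.0054]
orientation: [0.0, 0.729, 0.684, -0.001]
wrist_force: [0.3, 0.1, 0.5]
width: 0.06
gripper_force: 0.0
```

```bash
python3 - <<'E'
from h import *
label(.557,.18,cams=("side",)); print(read_state()["ee_pos"],read_state()["wrist_force"])
p,v=pack(.557,.18,0.0,cams=("side",)); s=snapshot("top")
for d in landmark_of("pack","top"): print(W(s,d["at"]).round(3),d["conf"])
E
```

```text
side label px [367. 221.] 105 centroid [0.4102 0.0622] rect [410.6  60.4] [45.4 47.2] yaw 0.031
[0.56125365 0.27024389 0.00534997] [0.56429056 0.46921725 0.39446296]
side mask 1017 [323. 253.]
 single [array([ 0.5518,  0.1659, -0.0452]), np.float64(0.502)]
pack [ 0.5518  0.1659 -0.0452] 0.502
[0.45  0.698 0.003] 0.97
[ 0.341  0.475 -0.   ] 0.75
[ 0.55   0.177 -0.001] 0.64
[ 0.548 -0.4    0.034] 0.64
```

send_rows(targets=[[60, [15, 0, 0], 0], [60, [10, 0, -40], 0], [60, [10, 0, -40], 0], [60, [0, 0, -40], 0], [60, [0, 0, -40], 0], [60, [0, 0, 0], 0]])

```text
t: 21.15
ee_pos: [0.5662, 0.3115, 0.1724]
orientation: [0.001, 0.728, 0.685, 0.006]
wrist_force: [1.0, 0.8, 0.8]
width: 0.0605
gripper_force: 0.0
```

```bash
cat >> h.py <<'E'
def gapf(x,y):
    d=np.array([x-.537,y+.0925]); c,s=np.cos(-.0617),np.sin(-.0617); return (d@[c,s]).round(4),(d@[-s,c]).round(4)
E
python3 - <<'E'
from h import *
label(.552,.178); e=read_state()["ee_pos"];print(e,"tool u,v",gapf(*e[:2]))
for i in range(3):
    for n in ("top","side"):
        s=snapshot(n)
        for d in landmark_of("pack",n):
            X=W(s,d["at"])
            if np.hypot(X[0]-.552,X[1]-.178)<.03: print(n,X.round(4),round(d["conf"],2),gapf(*X[:2]))
p,v=pack(.552,.178,0.0,cams=("side",)); print(gapf(*p[:2]))
E
```

```text
top label px [401. 185.] 947 centroid [ 0.6639 -0.0534] rect [664.1 -53.6] [85.  84.2] yaw 0.738
side label px [322. 238.] 164 centroid [0.5504 0.1761] rect [551.1 176. ] [62.6 49.2] yaw -0.039
[0.56356549 0.30828436 0.16663911] tool u,v (np.float64(0.0018), np.float64(0.4017))
side [0.5511 0.1783 0.0014] 0.93 (np.float64(-0.0026), np.float64(0.2712))
side [ 0.5521  0.1764 -0.0029] 0.58 (np.float64(-0.0015), np.float64(0.2694))
side [0.5504 0.1777 0.0017] 0.56 (np.float64(-0.0033), np.float64(0.2705))
side mask 1764 [321. 248.]
 single [array([ 0.5526,  0.1662, -0.0204]), np.float64(0.1188)]
pack [ 0.5526  0.1662 -0.0204] 0.119
(np.float64(-0.0004), np.float64(0.2591))
```

send_rows(targets=[[60, [0, -3, 40], 0], [60, [0, 0, 40], 0], [60, [0, 0, 40], 0], [60, [0, 0, 35], 0], [60, [0, 0, 5], 0], [60, [-12, 0, 0], 0], [60, [-12, 0, 0], 0], [60, [-10, 0, 0], 0], [60, [-8, 1, 0], 0], [60, [-8, 1, 0], 0], [60, [-8, 1, 0], 0], [60, [-8, 0, 0], 0]])

```text
t: 23.15
ee_pos: [0.5599, 0.2408, 0.0062]
orientation: [0.0, 0.729, 0.685, 0.001]
wrist_force: [-0.2, 3.3, 2.3]
width: 0.0601
gripper_force: 1.3
```

send_rows(targets=[[60, [-8, 0, 0], 0], [60, [-8, 0, 0], 0], [60, [-8, 0, 0], 0], [60, [-8, 0, 0], 0], [60, [-8, 0, 0], 0], [60, [0, 0, 0], 0]])

```text
t: 23.75
ee_pos: [0.5566, 0.1979, 0.0049]
orientation: [0.001, 0.729, 0.684, -0.001]
wrist_force: [-0.1, 1.6, 0.1]
width: 0.0598
gripper_force: 0.0
```

send_rows(targets=[[60, [-8, 0, 0], 0], [60, [-8, 0, 0], 0], [60, [-8, 0, 0], 0], [60, [-6, 0, 0], 0]])

```text
t: 24.15
ee_pos: [0.5547, 0.1693, 0.0051]
orientation: [0.0, 0.729, 0.685, -0.001]
wrist_force: [0.5, 1.7, -1.0]
width: 0.0601
gripper_force: 0.6
```

send_rows(targets=[[60, [-6, 0, 0], 0], [60, [-6, 0, 0], 0], [60, [-6, 0, 0], 0]])

```text
t: 24.45
ee_pos: [0.5537, 0.1523, 0.0054]
orientation: [0.0, 0.729, 0.685, -0.0]
wrist_force: [-0.7, 2.0, -0.5]
width: 0.06
gripper_force: 0.6
```

```bash
python3 - <<'E'
from h import *
e=read_state()["ee_pos"];print(e,"tool u,v",gapf(*e[:2]))
for i in range(3):
    for n in ("top","side"):
        s=snapshot(n)
        for d in landmark_of("pack",n):
            X=W(s,d["at"])
            if np.hypot(X[0]-e[0],X[1]-e[1]+.09)<.04: print(n,X.round(4),round(d["conf"],2),gapf(*X[:2]))
E
```

```text
[0.553749   0.15227165 0.00542576] tool u,v (np.float64(0.0016), np.float64(0.2453))
top [ 0.542   0.0643 -0.0014] 0.84 (np.float64(-0.0046), np.float64(0.1568))
side [5.473e-01 5.630e-02 4.000e-04] 0.93 (np.float64(0.0011), np.float64(0.1491))
top [ 5.434e-01  5.800e-02 -4.000e-04] 0.56 (np.float64(-0.0029), np.float64(0.1506))
side [0.5463 0.0566 0.0017] 0.92 (np.float64(0.0001), np.float64(0.1494))
top [5.41e-01 5.67e-02 2.00e-04] 0.74 (np.float64(-0.0052), np.float64(0.1492))
side [0.5445 0.0569 0.0033] 0.64 (np.float64(-0.0017), np.float64(0.1496))
```

send_rows(targets=[[60, [-7, 0, 0], 0], [60, [-7, 0, 0], 0], [60, [-7, 0, 0], 0], [60, [-7, 0, 0], 0], [60, [-7, 0, 0], 0], [60, [-7, 0, 0], 0], [60, [-7, 0, 0], 0]])

```text
t: 25.75
ee_pos: [0.551, 0.1035, 0.0057]
orientation: [0.0, 0.729, 0.685, 0.0]
wrist_force: [0.1, 3.0, 2.0]
width: 0.0601
gripper_force: 1.3
```

send_rows(targets=[[60, [-8, 0, 0], 0], [60, [-8, 0, 0], 0], [60, [-8, 0, 0], 0], [60, [-8, 0, 0], 0], [60, [-8, 0, 0], 0], [60, [-8, 0, 0], 0], [60, [-8, 0, 0], 0]])

```text
t: 26.45
ee_pos: [0.5473, 0.0474, 0.0055]
orientation: [0.0, 0.729, 0.685, -0.0]
wrist_force: [0.1, 1.6, 2.7]
width: 0.0602
gripper_force: 1.4
```

```bash
cat > look.py <<'E'
from h import *
e=read_state()["ee_pos"];print(e,"tool u,v",gapf(*e[:2]))
for i in range(2):
    for n in ("top","side"):
        s=snapshot(n)
        for d in landmark_of("pack",n):
            X=W(s,d["at"])
            if np.hypot(X[0]-e[0],X[1]-e[1]+.09)<.05: print(n,X.round(4),round(d["conf"],2),gapf(*X[:2]))
E
python3 look.py
```

```text
[0.54726507 0.04736178 0.00547483] tool u,v (np.float64(0.0016), np.float64(0.1402))
top [ 0.5349 -0.044  -0.0014] 0.57 (np.float64(-0.0051), np.float64(0.0483))
side [ 0.5393 -0.05    0.0031] 0.79 (np.float64(-0.0003), np.float64(0.0426))
top [ 0.5346 -0.0458 -0.0035] 0.86 (np.float64(-0.0053), np.float64(0.0464))
side [ 0.5392 -0.0504  0.0019] 0.86 (np.float64(-0.0004), np.float64(0.0422))
```

send_rows(targets=[[60, [-7, 0, 0], 0], [60, [-7, 0, 0], 0], [60, [-7, 0, 0], 0], [60, [-7, 0, 0], 0], [60, [-7, 0, 0], 0]])

```text
t: 27.35
ee_pos: [0.5452, 0.0124, 0.0055]
orientation: [0.0, 0.729, 0.685, 0.0]
wrist_force: [0.5, 0.9, -0.2]
width: 0.0603
gripper_force: 0.9
```

send_rows(targets=[[60, [-7, 0, 0], 0], [60, [-7, 0, 0], 0], [60, [-7, 0, 0], 0], [60, [-7, 0, 0], 0], [60, [-7, 0, 0], 0], [60, [-7, 0, 0], 0], [60, [-7, 0, 0], 0]])

```text
t: 28.05
ee_pos: [0.5421, -0.0364, 0.0055]
orientation: [0.0, 0.729, 0.685, -0.0]
wrist_force: [1.3, 0.9, -0.1]
width: 0.0597
gripper_force: 0.9
```

send_rows(targets=[[60, [-7, 0, 0], 0], [60, [-7, 0, 0], 0], [60, [-7, 0, 0], 0], [60, [-7, 0, 0], 0], [60, [-7, 0, 0], 0], [60, [-7, 0, 0], 0], [60, [-7, 0, 0], 0]])

```text
t: 28.75
ee_pos: [0.5391, -0.0853, 0.0055]
orientation: [0.0, 0.729, 0.685, -0.0]
wrist_force: [0.7, 1.0, 0.6]
width: 0.0601
gripper_force: 1.0
```

```bash
python3 look.py
```

```text
[ 0.53908844 -0.08528733  0.00551728] tool u,v (np.float64(0.0016), np.float64(0.0073))
top [ 0.528  -0.1754  0.0023] 0.78 (np.float64(-0.0039), np.float64(-0.0833))
side [ 0.5302 -0.1838  0.0025] 0.71 (np.float64(-0.0011), np.float64(-0.0916))
top [ 0.5268 -0.1782 -0.0007] 0.92 (np.float64(-0.0049), np.float64(-0.0862))
side [ 0.5311 -0.179   0.0041] 0.86 (np.float64(-0.0006), np.float64(-0.0867))
```

send_rows(targets=[[60, [-8, 0, 0], 0], [60, [-8, 0, 0], 0], [60, [-8, 0, 0], 0], [60, [-8, 0, 0], 0], [60, [-8, 0, 0], 0], [60, [-8, 0, 0], 0]])

```text
t: 29.75
ee_pos: [0.5362, -0.1333, 0.0056]
orientation: [0.0, 0.729, 0.685, 0.0]
wrist_force: [0.9, 2.3, 2.0]
width: 0.06
gripper_force: 1.2
```

send_rows(targets=[[60, [-8, 0, 0], 0], [60, [-8, 0, 0], 0], [60, [-8, 0, 0], 0], [60, [-8, 0, 0], 0], [60, [-8, 0, 0], 0], [60, [-8, 0, 0], 0]])

```text
t: 30.35
ee_pos: [0.5332, -0.1812, 0.0055]
orientation: [0.0, 0.729, 0.685, 0.0]
wrist_force: [-0.5, 2.8, 2.4]
width: 0.0599
gripper_force: 1.3
```

send_rows(targets=[[60, [-6, 0, 0], -0.01], [60, [-6, 0, 0], -0.013], [60, [-6, 0, 0], -0.013], [60, [-6, 0, 0], -0.013], [60, [-6, 0, 0], -0.013]])

```text
t: 30.85
ee_pos: [0.5317, -0.211, 0.0054]
orientation: [-0.0, 0.707, 0.708, -0.0]
wrist_force: [-0.9, 2.1, 1.2]
width: 0.0599
gripper_force: 1.1
```

```bash
python3 look.py; python3 -c "
from h import *
label(.522,-.30)"
```

```text
[ 0.53174809 -0.21103617  0.00535128] tool u,v (np.float64(0.0021), np.float64(-0.1186))
top [ 0.5256 -0.3022  0.0038] 0.88 (np.float64(0.0015), np.float64(-0.2101))
side [ 0.5272 -0.3063  0.0013] 0.85 (np.float64(0.0034), np.float64(-0.214))
top [ 0.5284 -0.3028 -0.0055] 0.67 (np.float64(0.0044), np.float64(-0.2104))
side [ 0.5292 -0.3089  0.0014] 0.87 (np.float64(0.0055), np.float64(-0.2164))
top label px [510. 244.] 289 centroid [ 0.5151 -0.3046] rect [ 518.7 -303.4] [32.7 65.6] yaw 0.033
side label px [367. 201.] 438 centroid [ 0.4126 -0.0809] rect [414.  -85.3] [164.6  84.5] yaw -0.047
```

send_rows(targets=[[60, [-4, 0, 0], 0], [60, [-4, 0, 0], 0], [60, [-3, 0, 0], 0], [60, [-2, 0, 0], 0]])

```text
t: 31.75
ee_pos: [0.5322, -0.2236, 0.0056]
orientation: [-0.0, 0.707, 0.707, 0.0]
wrist_force: [0.2, 1.8, 1.3]
width: 0.06
gripper_force: 1.1
```

send_rows(targets=[[60, [-2, 0, 0], 0], [60, [-2, 0, 0], 0], [60, [0, 0, 0], 0]])

```text
t: 32.05
ee_pos: [0.5321, -0.228, 0.0056]
orientation: [0.0, 0.707, 0.707, -0.0]
wrist_force: [-0.4, 0.5, 0.4]
width: 0.0601
gripper_force: 0.6
```

send_rows(targets=[[60, [-1.5, 0, 0], 0], [60, [-1.5, 0, 0], 0], [60, [0, 0, 0], 0]])

```text
t: 32.35
ee_pos: [0.5321, -0.2289, 0.0056]
orientation: [-0.001, 0.707, 0.707, 0.001]
wrist_force: [-0.4, 5.0, 2.2]
width: 0.0599
gripper_force: 2.4
```

Contact is building, so I'll press gently until the force is firm.

send_rows(targets=[[60, [-1.5, 0, 0], 0], [60, [0, 0, 0], 0]])

```text
t: 32.55
ee_pos: [0.5321, -0.2289, 0.0055]
orientation: [-0.002, 0.707, 0.707, 0.001]
wrist_force: [-0.2, 7.3, 2.9]
width: 0.0595
gripper_force: 3.7
```

send_rows(targets=[[60, [-1.5, 0, 0], 0], [60, [0, 0, 0], 0], [60, [0, 0, 0], 0]])

```text
t: 32.85
ee_pos: [0.5321, -0.2288, 0.0055]
orientation: [-0.002, 0.707, 0.708, 0.002]
wrist_force: [-0.8, 10.6, 4.1]
width: 0.06
gripper_force: 5.0
```

send_rows(targets=[[60, [5, 0, 0], 0], [60, [12, 0, 0], 0], [60, [12, 0, 0], 0], [60, [0, 0, -30], 0], [60, [0, 0, -40], 0], [60, [0, 0, -40], 0], [60, [0, 0, -40], 0], [60, [40, -40, 0], 0], [60, [40, -40, 0], 0], [60, [40, -40, 0], 0], [60, [40, 0, 0], 0], [60, [0, 0, 0], 0]])

```text
t: 34.05
ee_pos: [0.4249, -0.0536, 0.1559]
orientation: [0.001, 0.704, 0.71, -0.0]
wrist_force: [1.9, 0.5, 0.3]
width: 0.06
gripper_force: 0.0
```

```bash
python3 - <<'E'
from h import *
label(.526,-.322,cams=("top",))
s=snapshot("top"); save(s,"top8",(90,340,380,600))
for k in ("jar_exit_near","tin_exit_far","tin_entry_far","jar_entry_near","stop"): print(k,[W(s,d["at"]).round(3) for d in landmark_of(k,"top")[:1]])
print(read_state()["ee_pos"])
p,v=pack(.526,-.322,0,cams=("top",))
E
```

```text
top label px [522. 238.] 320 centroid [ 0.5294 -0.3344] rect [ 527.7 -331.4] [42.7 48.4] yaw -0.011
jar_exit_near []
tin_exit_far [array([ 0.712, -0.339,  0.001])]
tin_entry_far [array([ 0.745,  0.188, -0.002])]
jar_entry_near [array([ 0.306,  0.271, -0.001])]
stop [array([ 0.545, -0.403,  0.033])]
[ 0.42611363 -0.05931703  0.15531739]
top mask 1401 [533. 238.]
 single [array([ 0.5242, -0.3173,  0.0476]), np.float64(0.6798)]
pack [ 0.5242 -0.3173  0.0476] 0.68
```

View pics/top8.png

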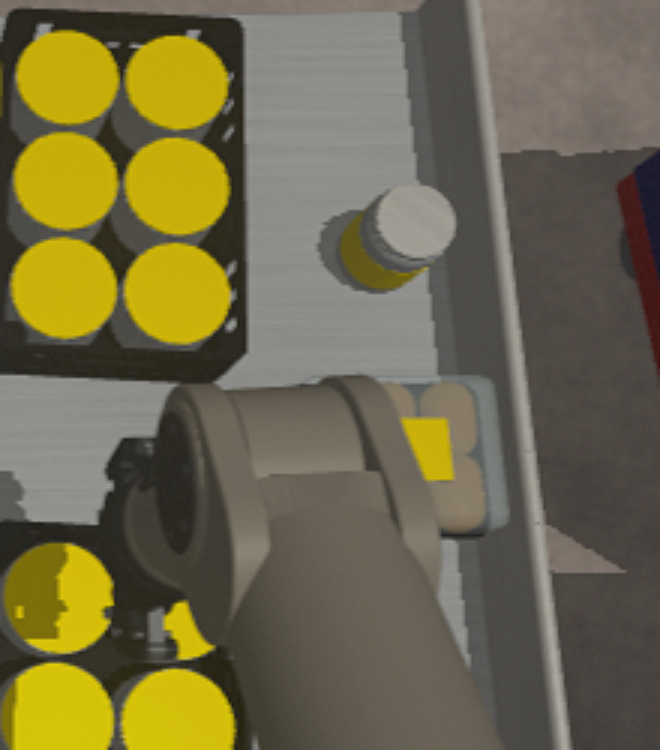

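The pack stands parallel at the upstand, at about crop (450,455). The arm half covers it, so I'll move clear and measure again.

send_rows(targets=[[60, [40, 0, 0], 0], [60, [40, 0, 0], 0], [60, [40, 0, 0], 0], [60, [40, 0, 0], 0], [60, [40, 0, 0], 0], [60, [0, 0, 0], 0]])

```text
t: 35.1
ee_pos: [0.4257, 0.1478, 0.1562]
orientation: [-0.001, 0.704, 0.71, 0.002]
wrist_force: [0.0, 0.2, 0.5]
width: 0.0599
gripper_force: 0.0
```

```bash
python3 - <<'E'
from h import *
label(.526,-.322)
for n in ("top","side"):
  s=snapshot(n)
  for k in ("pack","jar_exit_near","tin_exit_far","stop"): print(n,k,[W(s,d["at"]).round(3) for d in landmark_of(k,n)[:4 if k=="pack" else 1]])
p,v=pack(.526,-.322,0,cams=("top",))
E
```

```text
top label px [516. 239.] 574 centroid [ 0.5274 -0.3202] rect [ 527.9 -319.9] [65.7 48.4] yaw -0.011
side label px [336. 172.] 60 centroid [ 0.5337 -0.3251] rect [ 533.8 -325.2] [34.7 47.5] yaw 0.046
top pack [array([0.603, 0.493, 0.004]), array([ 0.525, -0.324,  0.   ]), array([0.345, 0.474, 0.001])]
top jar_exit_near [array([ 0.349, -0.299,  0.002])]
top tin_exit_far [array([ 0.712, -0.339,  0.003])]
top stop [array([ 0.547, -0.4  ,  0.034])]
side pack [array([0.607, 0.493, 0.002]), array([0.343, 0.476, 0.001]), array([ 0.529, -0.326,  0.003]), array([0.446, 0.694, 0.   ])]
side jar_exit_near [array([ 0.349, -0.296,  0.001])]
side tin_exit_far [array([ 0.716, -0.338,  0.006])]
side stop [array([ 0.551, -0.401,  0.029])]
top mask 3873 [511. 242.]
 single [array([ 0.5244, -0.3153,  0.046 ]), np.float64(0.1098)]
pack [ 0.5244 -0.3153  0.046 ] 0.11
```

```bash
python3 -c "
from rig import job_done
print(job_done())"
```

```text
the job is handed in; nothing more can be done
None
```

I slid the clear pack through the gap and pressed it up against the upstand, square to within about 0.01 rad by its label, and handed the job in at about 35 s. The jars and tins stayed where they stood. At one point the open fingers passed over the lid at its own height with no force felt, and I saw no lifting or tipping in the pictures.

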